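Snap the lamp's driver board onto its standoffs

TASK

Put the green driver board back into the lamp base the healer films with: lay it on the four white snap posts, the right way round, then press it down beside each post until all four have clicked through and the board sits flat on every post's shoulder. Be gentle: never push with more than 12 N, which is too little to ram it home in one go, so feel for each click; then let go. Leave everything else on the mat where it stands.

Things in the scene. Friction and masses are not known exactly. Their poses are not given: they have to be found in the camera images.
- board: Loose green circuit board lying component side up, 140 (x) x 110 (y) x 3 mm, 0.15 to 0.3 kg. Origin: centre of its underside, z up. Four 10 mm holes: two 80 mm apart at the wide end (+x, blue capacitor 16 mm high at x=56 mm), two 56 mm apart at the narrow end (-x, white connector 10 mm high at x=-60 mm). The posts fit them only with the board's x along the lamp's x.
- sink (a point): Centre of the top of the finned aluminium heat sink in the middle of the board, 29 mm above the board's underside. 40 (board x) x 28 (board y) mm, 26 mm tall: the place to grip the board, across its y.
- lamp: Grey open tray, 190 (x) x 150 (y) mm, rim 45 mm above the mat, fixed sideways, with four white nylon snap posts. Origin: centre of its footprint on the mat, z up. It floats on soft springs: pushed with more than a hidden 0 to 7 N (varies; the board's weight counts), tray and posts (not this origin) sink straight down, 1 mm per further 0.45 N, at most 28 mm, and come back up.
- post_a (a point): Centre of the shoulder of the far left snap post, at (+55, +40) mm in the lamp's frame, 52 mm above the mat unloaded; sinks with the tray. All posts alike. Shoulder: rubber pad 14 mm across, gives 0.25 mm per N, at most 2.5 mm. Above it a 7.4 mm core, tapering from 8 mm up to a 3 mm tip at 14.5 mm.
- post_b (a point): Centre of the shoulder of the far right snap post, at (+55, -40) mm in the lamp's frame, 52 mm above the mat unloaded; sinks with the tray. All posts alike. Two springy barbs along x, widest (14 mm) 5 mm above the shoulder, ending 3.5 mm above it, narrowing to the tip.
- post_c (a point): Centre of the shoulder of the near left snap post, at (-55, +28) mm in the lamp's frame, 52 mm above the mat unloaded; sinks with the tray. All posts alike. A board laid on the posts rests on the barbs, its underside about 8.5 mm above the shoulders.
- post_d (a point): Centre of the shoulder of the near right snap post, at (-55, -28) mm in the lamp's frame, 52 mm above the mat unloaded; sinks with the tray. All posts alike. Each post needs about 5 to 10 N on its dot to click through (hidden, varies); then the board drops onto the shoulder.
- hole_a (a point): Centre of the board's hole for post_a, on the underside, at (+55, +40) mm in the board's frame. Level with post_a when seated.
- hole_b (a point): Centre of the board's hole for post_b, on the underside, at (+55, -40) mm in the board's frame. Level with post_b when seated.
- hole_c (a point): Centre of the board's hole for post_c, on the underside, at (-55, +28) mm in the board's frame. Level with post_c when seated.
- hole_d (a point): Centre of the board's hole for post_d, on the underside, at (-55, -28) mm in the board's frame. Level with post_d when seated.
- dot_a (a point): White dot, 12 mm across, on the board's top face, 20 mm inboard of hole_a along the board's x: the place to press for post_a. Bare board for 13 mm around; the post's head stands up to 11.5 mm above the seated board, within 7 mm of the hole's centre.
- dot_b (a point): White dot, 12 mm across, on the board's top face, 20 mm inboard of hole_b along the board's x: the place to press for post_b. Bare board for 13 mm around; the post's head stands up to 11.5 mm above the seated board, within 7 mm of the hole's centre.
- dot_c (a point): White dot, 12 mm across, on the board's top face, 20 mm inboard of hole_c along the board's x: the place to press for post_c. Bare board for 13 mm around; the post's head stands up to 11.5 mm above the seated board, within 7 mm of the hole's centre.
- dot_d (a point): White dot, 12 mm across, on the board's top face, 20 mm inboard of hole_d along the board's x: the place to press for post_d. Bare board for 13 mm around; the post's head stands up to 11.5 mm above the seated board, within 7 mm of the hole's centre.
- bowl: Bystander: small black clay bowl, 110 mm across, 40 mm high; origin at the centre of its underside. To be left alone.
- cover: Bystander: the lamp's white cover plate, 150 x 180 x 6 mm, lying flat; origin at the centre of its underside. To be left alone.
- screwdriver: Bystander: screwdriver with orange handle, 200 mm long, lying; origin under its middle. To be left alone.
- jar_pink: Bystander: pink pigment jar with black cap, 64 mm across, 85 mm high; origin at the centre of its underside. To be left alone.
- jar_green: Bystander: green pigment jar with black cap, 64 mm across, 85 mm high; origin at the centre of its underside. To be left alone.
- mug: Bystander: white mug, 80 mm across, 85 mm high; origin at the centre of its underside. To be left alone.
- claypot: Bystander: terracotta pot, 120 mm across, 100 mm high, with two side handles; origin at the centre of its underside. To be left alone.
- candlestick: Bystander: brass candlestick, foot 90 mm across, 170 mm high; origin at the centre of its underside. To be left alone.
Not all that is in view belongs to the job. Of the things that look like the lamp, the larger one is meant.

How it is judged:
By the outcome, as a careful person would: the job done as asked, in the order asked, and still so for the second after the job is handed in, with the robot touching nothing.
It also fails if it takes over 67 s, if anything falls off the work surface, if the arm or the gripper's body presses on something with over 40 N, if the wrist force passes 120 N, or if a joint passes its speed limit or range.

ROBOT

A 7-joint arm with a two-finger parallel gripper is mounted at the origin on the work surface. World frame = base frame: x ahead of the robot, y to its left, z up, the work surface at z = 0. Lengths are in m, angles in rad, forces in N, time in s.
With the tool pointing down it reaches from about 0.425 to 0.875 m from the base axis. Payload 4.7 kg.
Tool frame: the origin (TCP) lies on the centre line of the jaws, within the pads' length; the fingertips stand 22 mm ahead of it and the grasp point (between the pads) lies 3 mm ahead of it (ctrl.tcp_to_tips is the z of the fingertips in the tool frame, in m); z points along the fingers, y is the direction in which the jaws open and shut (so a half turn about z gives the same grasp; the last joint's range is limited). The gripper opens to 87 mm and grips with 3 to 60 N. Pads are 19 mm wide; open, the fingers measure 117 mm over their backs; the gripper's body (75 mm by 190 mm) begins 51 mm behind the grasp point.
Start: joints at [0.014, 0.321, -0.07, 1.45, 0.023, 1.371, -0.057], TCP at [0.65, -0, 0.245] pointing down, gripper open.
Joint ranges: [-2.86, 2.86], [-0.3, 2.09], [-1.38, 1.24], [0.06, 2.45], [-1.56, 4.7], [0.09, 2.05], [-2.69, 2.69]. Speed limits (rad/s): [2.57, 2.57, 3.14, 3.14, 3.14, 3.14, 3.14].

INTERFACE

Orientations are given as a rotation vector (axis times angle).
In Python, from bench import ctrl, cams gives the robot as it stands.
- The arm moves only by the tool move_arm, never from a script. Its argument "deltas" is a list of rows, each an object with "linear": the shift along the tool's x, y, z as a fraction of full scale, a list of three; "turn": the turn, a rotation vector about the tool's x, y, z as a fraction of full scale, a list of three; "claw": the closure, from 0 (fully open) to 1 (shut). In form: [{"linear": [tx, ty, tz], "turn": [wx, wy, wz], "claw": claw}, ...]. A call has 1 to 20 rows; each row shifts and turns the commanded pose from where the row before left it, along the tool's axes as they then stand; what a row does not reach is not made up. Full scale, the value 1, is 0.03 m for a shift and 4 degrees for a turn. A row lasts 1/12 s, in which the tool goes at most 41.7 mm and 7.16 degrees, less where a joint would pass 70% of its speed; a pose out of reach is approached as far as the arm can. A call with a number of a shift or a turn outside -1 to 1 is refused whole. A call with a gripper value outside its range is refused whole. The fingers move at their own pace and stop on an object; "grip_force" is the grip in N (left out, the last holds). Time passes only in rows, so rows that do not move let the fingers close. It gives the time, the measured TCP pose, the force and the opening at its end, in the units of the state.
- ctrl.get_state(): the state, without advancing time (a new reading comes with each control period).
- cams.get_image(name): name is "scene" or "side" or "wrist"; returns a dict with "image" (400x640x3 uint8, red, green, blue), "K" (3x3 intrinsics, pixels), "world_from_camera" (4x4, takes a point from camera to world coordinates); the wrist camera has in their place "tool_from_camera" (4x4, takes a point from camera to tool coordinates, whose origin is the TCP and whose axes are the flange's). Camera axes: x right, y down, z forward; pixel columns grow to the right and rows downward; lengths in m; the calibration is good to about 2 mm. A picture is of the moment at which its call begins: read the wrist's pose just before it. There is no depth.
- ctrl.close_job(): hands the job in, once; it reports no verdict.
The state is a dict: "time": time; "joint_positions": joint angles; "qd": joint speeds; "joint_torque": joint torques, N m; "position": TCP position; "tool_rot": TCP orientation; "ft_force": force on the tool from outside, world axes, zero at the start; "torque": the same for the moment, N m; "grip_width": opening from 0.0 (shut) to 1.0 (fully open).
Only numpy, scipy, OpenCV 4.12 (cv2) and the standard library are available. Lean on these libraries where they do the work, as an engineer would, in place of code of your own. Each camera call takes 0.05 s, during which the arm holds its last target. There are 200 camera calls.

## Working session

There is one attempt and no reset: what is moved stays moved. The work goes in short steps, Python scripts to look and compute and a tool call to move; the robot and the scene stay as the last step left them, time stands still between calls to the robot, and variables do not carry over. Pictures are saved under pics/ and viewed, about 8 in all and at most 12, crops included, and the job is handed in when it is done.

Besides the shell and the picture viewer there is one more tool, called after ">>>" as name([rows], argument=value, ...), one row to a line, values as JSON. move_arm: Moves the arm, as the interface text tells. Shift numbers are shares of 0.03 m and turn numbers shares of 4 degrees, none past 1 either way. Its arguments: {"type":"object","properties":{"deltas":{"type":"array"},"grip_force":{"type":"number"}},"required":["deltas"]}

```bash
mkdir -p pics
cat > h.py <<'E'
import numpy as np, cv2
from scipy.spatial.transform import Rotation as R
from bench import ctrl, cams
def snap(name, fn=None):
    s=ctrl.get_state(); d=cams.get_image(name); im=d["image"]
    if name=="wrist":
        T=np.eye(4);T[:3,:3]=R.from_rotvec(s["tool_rot"]).as_matrix();T[:3,3]=s["position"]
        W=T@d["tool_from_camera"]
    else: W=d["world_from_camera"]
    if fn:
        cv2.imwrite(f"pics/{fn}.png",im[:,:,::-1]); np.savez(f"pics/{fn}.npz",im=im,K=d["K"],W=W)
    return im,d["K"],W
def ray(K,W,uv,z):
    d=W[:3,:3]@(np.linalg.inv(K)@np.array([uv[0],uv[1],1.]))
    o=W[:3,3]; return o+d*(z-o[2])/d[2]
def proj(K,W,p):
    c=np.linalg.inv(W)@np.append(p,1); q=K@c[:3]; return q[:2]/q[2]
def load(fn):
    d=np.load(f"pics/{fn}.npz"); return d["im"],d["K"],d["W"]
E
python3 - <<'E'
from h import *
s=ctrl.get_state(); print({k:np.round(v,3) for k,v in s.items()}, ctrl.tcp_to_tips)
a=[snap(n,n+"0")[0] for n in("scene","side","wrist")]
for n in("scene","side","wrist"): print(n,load(n+"0")[2].round(3).tolist())
cv2.imwrite("pics/all.png",cv2.resize(np.vstack([np.hstack([a[0],a[1]]),np.hstack([a[2],a[2]*0])]),(800,500),interpolation=cv2.INTER_AREA)[:,:,::-1])
E
```

```text
{'time': np.float64(0.0), 'joint_positions': array([ 0.014,  0.322, -0.07 ,  1.452,  0.023,  1.371, -0.057]), 'qd': array([ 0.003, -0.   ,  0.003,  0.   , -0.002, -0.002, -0.001]), 'joint_torque': array([-0.0000e+00, -4.9128e+01, -4.0400e-01, -3.1253e+01, -6.4000e-02,
        4.4000e-02,  0.0000e+00]), 'position': array([ 0.649, -0.   ,  0.243]), 'tool_rot': array([-2.221e+00, -2.221e+00,  2.000e-03]), 'ft_force': array([ 1.093,  0.507, -0.167]), 'torque': array([ 0.034,  0.026, -0.011]), 'grip_width': np.float64(0.999)} 0.022
scene [[-0.252, 0.708, -0.66, 1.487], [0.968, 0.19, -0.165, 0.222], [0.009, -0.68, -0.733, 1.181], [0.0, 0.0, 0.0, 1.0]]
side [[-0.889, -0.271, 0.37, -0.036], [-0.458, 0.514, -0.725, 0.981], [0.006, -0.814, -0.581, 0.868], [0.0, 0.0, 0.0, 1.0]]
wrist [[1.0, 0.0, -0.002, 0.649], [-0.0, -0.964, -0.264, 0.072], [-0.002, 0.264, -0.964, 0.384], [0.0, 0.0, 0.0, 1.0]]
```

View pics/scene0.png

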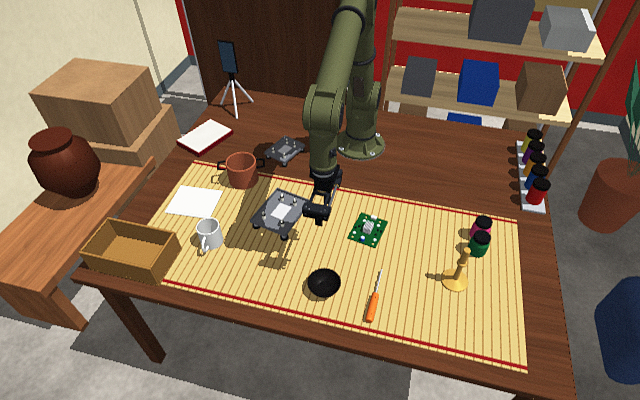

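Candidates: lamp is the large tray at (280,212) or the small look-alike tray at (285,150), so I choose the larger at (280,212). The only green board is at (368,230), and the green jar at (480,243) isn't it. I'll check both in a close crop.

Run:
```python
from h import *
im,K,W=load("scene0")
for n,uv,z in(("board",(368,230),.003),("lamp",(280,212),.045),("decoy",(285,150),.03),("claypot",(241,170),.05),("bowl",(324,284),.02)): print(n,ray(K,W,uv,z).round(3))
im2,K2,W2=load("side0")
print(proj(K2,W2,ray(K,W,(368,230),.003)),proj(K2,W2,ray(K,W,(280,212),.045)))
a=cv2.resize(im[170:270,220:420],(800,400),interpolation=cv2.INTER_CUBIC)
b=cv2.resize(load("wrist0")[0],(320,200)); c=cv2.resize(im2,(320,200))
o=np.zeros((600,800,3),np.uint8); o[:400]=a; o[400:,:320]=b;o[400:,330:650]=c
cv2.imwrite("pics/crop0.png",o[:,:,::-1])
```

```text
board [0.494 0.133 0.003]
lamp [ 0.528 -0.195  0.045]
decoy [ 0.164 -0.299  0.03 ]
claypot [ 0.355 -0.422  0.05 ]
bowl [0.772 0.038 0.02 ]
[289.11202064 240.32045215] [327.76347656 173.51056831]
```

View pics/crop0.png

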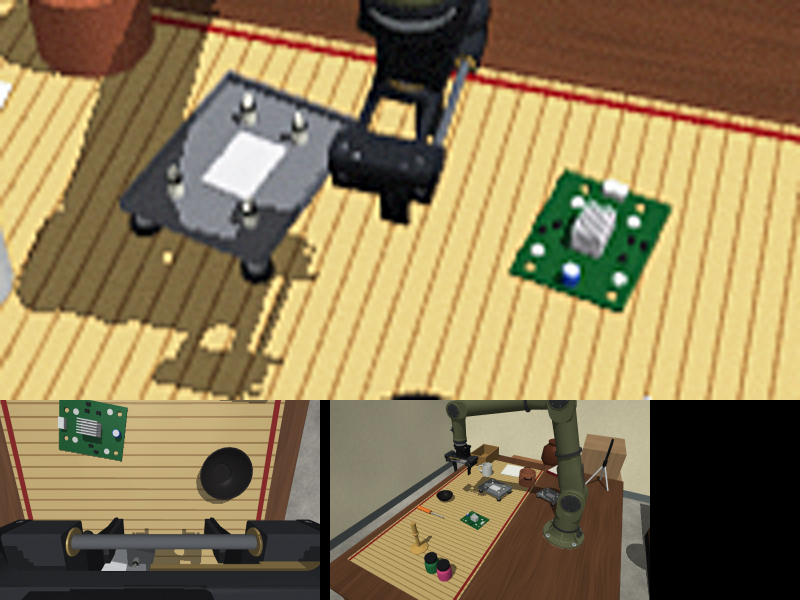

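The crop confirms it. The large tray has four white posts, with the wide pair at (176,180) and (248,210) away from the robot. The board at (590,240) has its blue capacitor also pointing away from the robot. Next I go above the board with the jaws turned.

>>> move_arm([
  {"linear":[0.9,-0.33,0],"turn":[0,0,0],"claw":0},
  {"linear":[0.9,-0.33,0],"turn":[0,0,0],"claw":0},
  {"linear":[0.9,-0.33,0],"turn":[0,0,0],"claw":0},
  {"linear":[0.9,-0.33,0],"turn":[0,0,0],"claw":0},
  {"linear":[0.9,-0.33,0],"turn":[0,0,0],"claw":0},
  {"linear":[0,0,0],"turn":[0,0,-1],"claw":0},
  {"linear":[0,0,0],"turn":[0,0,-1],"claw":0},
  {"linear":[0,0,0],"turn":[0,0,-1],"claw":0},
  {"linear":[0,0,0],"turn":[0,0,-1],"claw":0},
  {"linear":[0,0,0],"turn":[0,0,-1],"claw":0},
  {"linear":[0,0,0],"turn":[0,0,-1],"claw":0},
  {"linear":[0,0,0],"turn":[0,0,-1],"claw":0},
  {"linear":[0,0,0],"turn":[0,0,-1],"claw":0},
  {"linear":[0,0,0],"turn":[0,0,-1],"claw":0},
  {"linear":[0,0,0],"turn":[0,0,-1],"claw":0},
  {"linear":[0,0,0],"turn":[0,0,-1],"claw":0},
  {"linear":[0,0,0],"turn":[0,0,-1],"claw":0},
  {"linear":[0,0,0],"turn":[0,0,-1],"claw":0},
  {"linear":[0,0,0],"turn":[0,0,-1],"claw":0},
  {"linear":[0,0,0],"turn":[0,0,-1],"claw":0},
])

```text
time: 1.82
position: [0.6003, 0.1349, 0.2441]
tool_rot: [-0.808, -3.035, 0.001]
ft_force: [-0.4, 0.1, 0.2]
grip_width: 0.995
```

>>> move_arm([
  {"linear":[0,0,0],"turn":[0,0,-1],"claw":0},
  {"linear":[0,0,0],"turn":[0,0,-1],"claw":0},
  {"linear":[0,0,0],"turn":[0,0,-1],"claw":0},
  {"linear":[0,0,0],"turn":[0,0,-1],"claw":0},
  {"linear":[0,0,0],"turn":[0,0,-1],"claw":0},
  {"linear":[0,0,0],"turn":[0,0,0],"claw":0},
  {"linear":[0,0,0],"turn":[0,0,0],"claw":0},
  {"linear":[0,0,0],"turn":[0,0,0],"claw":0},
])

```text
time: 2.48
position: [0.6004, 0.1349, 0.2444]
tool_rot: [-0.277, -3.129, 0.0]
ft_force: [-0.2, -1.0, -0.7]
grip_width: 1.001
```

Run:
```python
from h import *
im,K,W=snap("wrist","w1")
s=ctrl.get_state();print(s["time"],s["position"].round(4),R.from_rotvec(s["tool_rot"]).as_matrix().round(3).tolist(),s["ft_force"].round(2))
```

```text
2.5333 [0.6005 0.1349 0.2444] [[-0.985, 0.175, -0.0], [0.175, 0.985, -0.0], [0.0, -0.0, -1.0]] [0.02 0.03 0.16]
```

View pics/w1.png

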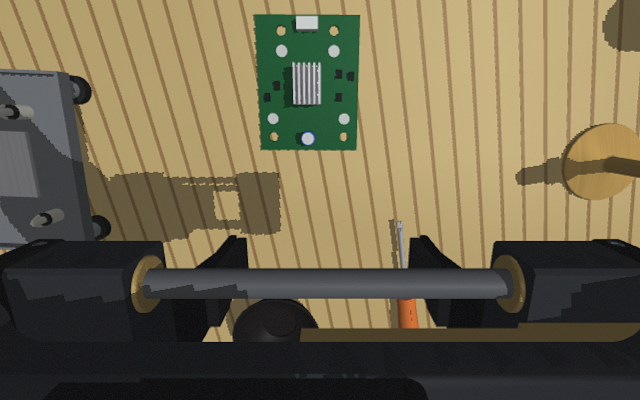

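The wrist view shows the board clearly: capacitor at (307,139), connector at (306,22), dots at (281,51), (334,51), (273,119) and (344,119). I'll fit a rigid pose to the dots.

```bash
cat >> h.py <<'E'
def rigid(P,Q):
    """2D rigid P->Q: yaw, t, residuals"""
    P=np.array(P);Q=np.array(Q);p=P.mean(0);q=Q.mean(0);A=(P-p);B=(Q-q)
    th=np.arctan2((A[:,0]*B[:,1]-A[:,1]*B[:,0]).sum(),(A*B).sum())
    c,s=np.cos(th),np.sin(th);M=np.array([[c,-s],[s,c]]);t=q-M@p
    return th,t,np.linalg.norm(P@M.T+t-Q,axis=1)
DOTS=[(.035,.040),(.035,-.040),(-.035,.028),(-.035,-.028)]
POSTS=[(.055,.040),(.055,-.040),(-.055,.028),(-.055,-.028)]
def blobcen(m,uv,r):
    n,l,st,c=cv2.connectedComponentsWithStats(m.astype(np.uint8))
    k=[i for i in range(1,n) if st[i,4]>15]; i=min(k,key=lambda i:np.hypot(*(c[i]-uv)))
    return c[i],st[i,4]
E
python3 - <<'E'
from h import *
im,K,W=load("w1"); h=cv2.cvtColor(im,cv2.COLOR_RGB2HSV)
m=(h[...,1]<60)&(h[...,2]>140)
px=[(273,119),(344,119),(281,51),(334,51)]
# orientation: image up=-x world(tool +x), image left = ? 
q=[]
for u in px:
    c,a=blobcen(m,u,10); p=ray(K,W,c,.003); q.append(p[:2]); print(c.round(1),a,p.round(4))
# identify left/right: sort so that first of each pair has larger y
D=DOTS if q[0][1]>q[1][1] else [DOTS[1],DOTS[0],DOTS[3],DOTS[2]]
th,t,r=rigid(D,q);print("board yaw",np.degrees(th),t.round(4),r.round(4))
g=((h[...,0]>40)&(h[...,0]<85)&(h[...,1]>100)).astype(np.uint8)
cn=max(cv2.findContours(g,0,2)[0],key=cv2.contourArea);
box=cv2.boxPoints(cv2.minAreaRect(cn));Q=np.array([ray(K,W,b,.003)[:2] for b in box]);print("contour ctr",Q.mean(0).round(4),np.linalg.norm(Q-np.roll(Q,1,0),axis=1).round(4))
# sink top face at z=.029
s=m.copy();
c,a=blobcen((h[...,1]<60)&(h[...,2]>90),(306,84),20);print("sink",c,a,ray(K,W,c,.029).round(4))
E
```

```text
[272.6 118.1] 90 [0.5207 0.0856 0.003 ]
[343.6 118.5] 91 [0.5354 0.165  0.003 ]
[281.1  50.5] 110 [0.4535 0.1101 0.003 ]
[333.5  50.6] 113 [0.4635 0.1658 0.003 ]
board yaw -10.353633558249426 [0.4933 0.1316] [0.0005 0.0006 0.0004 0.0005]
contour ctr [0.4933 0.1309] [0.1399 0.1094 0.1397 0.1212]
sink [306.53994732  83.09745391] 1139 [0.4933 0.132  0.029 ]
```

Board pose is (0.4933, 0.1316), yaw −10.35°, with sub-mm residuals. Next, the lamp measurement.

>>> move_arm([
  {"linear":[-0.25,-0.94,0],"turn":[0,0,0],"claw":0},
  {"linear":[-0.25,-0.94,0],"turn":[0,0,0],"claw":0},
  {"linear":[-0.25,-0.94,0],"turn":[0,0,0],"claw":0},
  {"linear":[-0.25,-0.94,0],"turn":[0,0,0],"claw":0},
  {"linear":[-0.25,-0.94,0],"turn":[0,0,0],"claw":0},
  {"linear":[-0.25,-0.94,0],"turn":[0,0,0],"claw":0},
  {"linear":[-0.25,-0.94,0],"turn":[0,0,0],"claw":0},
  {"linear":[-0.25,-0.94,0],"turn":[0,0,0],"claw":0},
  {"linear":[-0.25,-0.94,0],"turn":[0,0,0],"claw":0},
  {"linear":[-0.25,-0.94,0],"turn":[0,0,0],"claw":0},
  {"linear":[-0.25,-0.94,0],"turn":[0,0,0],"claw":0},
  {"linear":[-0.25,-0.94,0],"turn":[0,0,0],"claw":0},
  {"linear":[0,0,0],"turn":[0,0,0],"claw":0},
  {"linear":[0,0,0],"turn":[0,0,0],"claw":0},
  {"linear":[0,0,0],"turn":[0,0,0],"claw":0},
])

```text
time: 3.78
position: [0.6305, -0.2131, 0.2443]
tool_rot: [-0.274, -3.129, -0.002]
ft_force: [0.9, 0.8, 0.3]
grip_width: 1.001
```

Run:
```python
from h import *
im,K,W=snap("wrist","w2")
s=ctrl.get_state();print(s["time"],s["position"].round(4))
cv2.imwrite("pics/w2c.png",cv2.resize(im[:260,120:520],(800,520),interpolation=cv2.INTER_CUBIC)[:,:,::-1])
```

```text
3.8333 [ 0.6307 -0.2121  0.2445]
```

View pics/w2c.png

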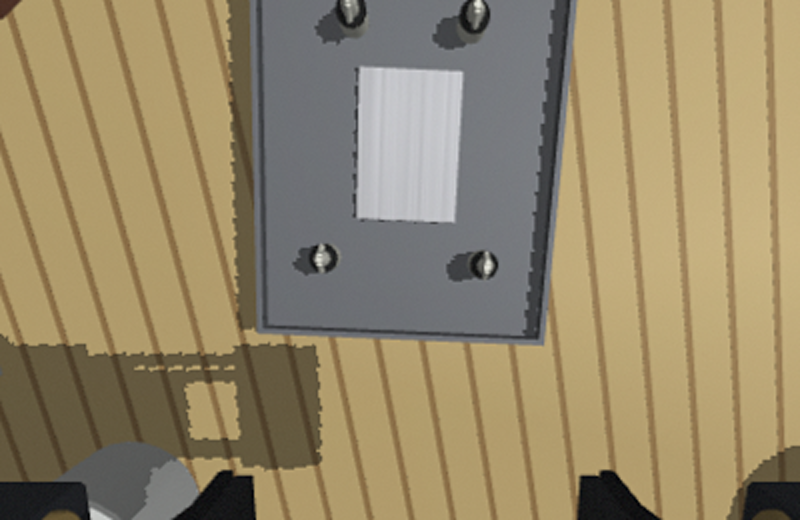

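The tray is yawed slightly clockwise. Posts are near (350,10), (475,15), (321,257) and (485,264) in the crop, with the far pair cut at the top edge. I'll shift a little for a full view.

>>> move_arm([
  {"linear":[0.8,0,-0.5],"turn":[0,0,0],"claw":0},
  {"linear":[0.8,0,-0.5],"turn":[0,0,0],"claw":0},
  {"linear":[0,0,0],"turn":[0,0,0],"claw":0},
  {"linear":[0,0,0],"turn":[0,0,0],"claw":0},
  {"linear":[0,0,0],"turn":[0,0,0],"claw":0},
])

```text
time: 4.25
position: [0.5837, -0.2042, 0.2747]
tool_rot: [0.271, 3.129, 0.0]
ft_force: [0.8, 0.3, -0.3]
grip_width: 1.003
```

Run:
```python
from h import *
im,K,W=snap("wrist","w3")
s=ctrl.get_state();print(s["time"],s["position"].round(4),K.round(1).tolist())
i2,K2,W2=load("w2")
o=[]
for (x,y) in [(350,10),(475,15),(321,257),(485,264)]:
    u=np.array([120+x/2,y/2]); p=ray(K2,W2,u,.060); c=proj(K,W,p); print(u,c.round(1),p.round(3))
    x0,y0=[int(round(v)) for v in c]; y0=max(y0,18)
    o.append(cv2.resize(im[y0-18:y0+18,x0-18:x0+18],(396,288),interpolation=cv2.INTER_NEAREST) if 0 else cv2.resize(im[y0-18:y0+18,x0-18:x0+18],(288,288),interpolation=cv2.INTER_NEAREST)); print("win",x0-18,y0-18)
cv2.imwrite("pics/posts.png",np.vstack([np.hstack(o[:2]),np.hstack(o[2:])])[:,:,::-1])
```

```text
4.3 [ 0.5837 -0.2044  0.2741] [[324.7, 0.0, 327.8], [0.0, 324.7, 204.2], [0.0, 0.0, 1.0]]
[295.   5.] [298.9  67.1] [ 0.461 -0.212  0.06 ]
win 281 49
[357.5   7.5] [353.5  69.3] [ 0.472 -0.158  0.06 ]
win 336 51
[280.5 128.5] [285.6 171.3] [ 0.563 -0.248  0.06 ]
win 268 153
[362.5 132. ] [358.  174.4] [ 0.58  -0.169  0.06 ]
win 340 156
```

View pics/posts.png

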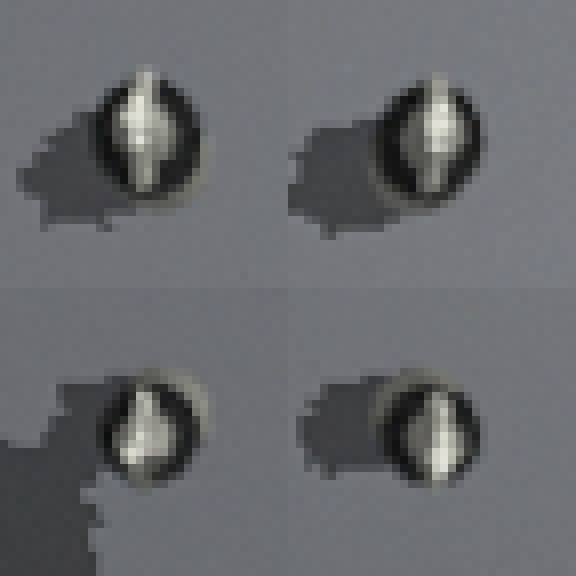

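Each post shows as a black rubber pad ring (z = 52 mm) with the white core inside, so I fit circles to the dark pads.

Run:
```python
from h import *
im,K,W=load("w3"); v=im.max(2); S=8
q=[];q2=[]
for x0,y0 in [(281,49),(336,51),(268,153),(340,156)]:
    w=cv2.resize(v[y0:y0+36,x0:x0+36],None,fx=S,fy=S,interpolation=cv2.INTER_CUBIC)
    m=(w<48).astype(np.uint8)
    n,l,st,c=cv2.connectedComponentsWithStats(m); pts=np.argwhere(np.isin(l,[i for i in range(1,n) if st[i,4]>150 and np.hypot(*(c[i]-144))<90]))[:,::-1]
    (cx,cy),r=cv2.minEnclosingCircle(pts.astype(np.float32))
    u=np.array([x0+(cx+.5)/S-.5,y0+(cy+.5)/S-.5]); p=ray(K,W,u,.052); q.append(p[:2]); 
    print((cx,cy,r),u.round(2),p.round(4),"r mm",r/S/324.7*(W[2,3]-.052)*1e3)
# pairs: image bottom = +x wide; left = smaller y
D=[POSTS[3],POSTS[2],POSTS[1],POSTS[0]]
th,t,r=rigid(D,q);print("lamp",np.degrees(th),t.round(4),(r*1e3).round(2))
```

```text
(145.38587951660156, 137.85360717773438, 57.314369201660156) [298.74  65.79] [ 0.4582 -0.2126  0.052 ] r mm 8.01602256124387
(141.49583435058594, 143.1883544921875, 56.189456939697266) [353.25  68.46] [ 0.4705 -0.1572  0.052 ] r mm 7.858691647601829
(146.7637176513672, 143.60552978515625, 49.660518646240234) [285.91 170.51] [ 0.5633 -0.2483  0.052 ] r mm 6.945550364005452
(140.5084686279297, 146.4253387451172, 48.81101608276367) [357.13 173.87] [ 0.581  -0.1697  0.052 ] r mm 6.826738418423307
lamp -12.6054732979874 [ 0.5183 -0.1969] [0.4  0.45 0.33 0.36]
```

Lamp at (0.5183, −0.1969), yaw −12.6°, residuals 0.4 mm. I'm going to grasp the board now.

>>> move_arm([
  {"linear":[0.41,0.88,0],"turn":[0,0,0.1],"claw":0},
  {"linear":[0.41,0.88,0],"turn":[0,0,0],"claw":0},
  {"linear":[0.41,0.88,0],"turn":[0,0,0],"claw":0},
  {"linear":[0.41,0.88,0],"turn":[0,0,0],"claw":0},
  {"linear":[0.41,0.88,0],"turn":[0,0,0],"claw":0},
  {"linear":[0.41,0.88,0],"turn":[0,0,0],"claw":0},
  {"linear":[0.41,0.88,0],"turn":[0,0,0],"claw":0},
  {"linear":[0.41,0.88,0],"turn":[0,0,0],"claw":0},
  {"linear":[0.41,0.88,0],"turn":[0,0,0],"claw":0},
  {"linear":[0.41,0.88,0],"turn":[0,0,0],"claw":0},
  {"linear":[0.41,0.88,0.5],"turn":[0,0,0],"claw":0},
  {"linear":[0.41,0.88,0.5],"turn":[0,0,0],"claw":0},
  {"linear":[0,0,0.9],"turn":[0,0,0],"claw":0},
  {"linear":[0,0,0.9],"turn":[0,0,0],"claw":0},
  {"linear":[0,0,0.9],"turn":[0,0,0],"claw":0},
  {"linear":[0,0,0.9],"turn":[0,0,0],"claw":0},
  {"linear":[0,0,0.9],"turn":[0,0,0],"claw":0},
  {"linear":[0,0,0.9],"turn":[0,0,0],"claw":0},
  {"linear":[0,0,0],"turn":[0,0,0],"claw":0},
  {"linear":[0,0,0],"turn":[0,0,0],"claw":0},
])

```text
time: 5.97
position: [0.4937, 0.1329, 0.081]
tool_rot: [-0.283, -3.124, 0.001]
ft_force: [1.0, -0.1, 1.8]
grip_width: 1.004
```

>>> move_arm([
  {"linear":[0,-0.04,0.6],"turn":[0,0,0],"claw":0},
  {"linear":[0,0,0.6],"turn":[0,0,0],"claw":0},
  {"linear":[0,0,0.5],"turn":[0,0,0],"claw":0},
  {"linear":[0,0,0],"turn":[0,0,0],"claw":0},
  {"linear":[0,0,0],"turn":[0,0,0],"claw":0.5},
  {"linear":[0,0,0],"turn":[0,0,0],"claw":1},
  {"linear":[0,0,0],"turn":[0,0,0],"claw":1},
  {"linear":[0,0,0],"turn":[0,0,0],"claw":1},
  {"linear":[0,0,0],"turn":[0,0,0],"claw":1},
  {"linear":[0,0,0],"turn":[0,0,0],"claw":1},
  {"linear":[0,0,0],"turn":[0,0,0],"claw":1},
  {"linear":[0,0,0],"turn":[0,0,0],"claw":1},
], grip_force=25)

```text
time: 6.97
position: [0.4948, 0.1314, 0.0317]
tool_rot: [0.285, 3.128, -0.0]
ft_force: [0.3, -0.7, 0.0]
grip_width: 0.483
```

>>> move_arm([
  {"linear":[0,0,0],"turn":[0,0,0],"claw":1},
  {"linear":[0,0,0],"turn":[0,0,0],"claw":1},
  {"linear":[0,0,0],"turn":[0,0,0],"claw":1},
  {"linear":[0,0,0],"turn":[0,0,0],"claw":1},
  {"linear":[0,0,0],"turn":[0,0,0],"claw":1},
  {"linear":[0,0,-0.1],"turn":[0,0,0],"claw":1},
  {"linear":[0,0,-0.4],"turn":[0,0,0],"claw":1},
  {"linear":[0,0,-0.9],"turn":[0,0,0],"claw":1},
  {"linear":[0,0,-0.9],"turn":[0,0,0],"claw":1},
  {"linear":[0,0,-0.9],"turn":[0,0,0],"claw":1},
  {"linear":[0,0,-0.9],"turn":[0,0,0],"claw":1},
  {"linear":[0,0,0],"turn":[0,0,0],"claw":1},
  {"linear":[0,0,0],"turn":[0,0,0],"claw":1},
  {"linear":[0,0,0],"turn":[0,0,0],"claw":1},
])

```text
time: 8.13
position: [0.4941, 0.1312, 0.1542]
tool_rot: [-0.285, -3.128, 0.001]
ft_force: [-1.5, -0.6, -3.2]
grip_width: 0.328
```

Run:
```python
from h import *
p=np.array([ctrl.get_state()["position"] for _ in range(3)])
im,K,W=snap("wrist","w4")
s=ctrl.get_state();print(s["time"],p.round(4),s["ft_force"].round(2),s["grip_width"])
cv2.imwrite("pics/w4c.png",im[:,:,::-1])
```

```text
8.1833 [[0.4941 0.1312 0.1542]
 [0.4941 0.1312 0.1542]
 [0.4941 0.1312 0.1542]] [-0.36 -0.41 -1.62] 0.32273610137331044
```

View pics/w4c.png

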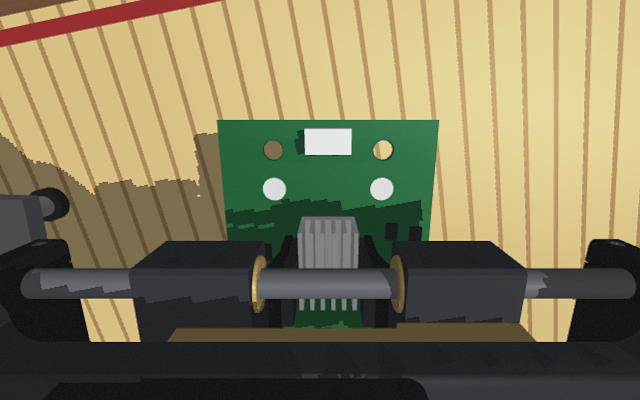

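The board hangs level in the jaws. Dots c and d are visible at (274,189) and (382,189), with holes above them. I'll work out the board-in-tool offset from the dots and then the travel.

Run:
```python
from h import *
im,K,W=load("w4"); h=cv2.cvtColor(im,cv2.COLOR_RGB2HSV)
m=(h[...,1]<60)&(h[...,2]>140)
s=ctrl.get_state(); p=s["position"]; Rm=R.from_rotvec(s["tool_rot"]).as_matrix()
zt=p[2]-.0287
q=[]
for u in [(382,189),(274,189)]:
    c,a=blobcen(m,u,10); q.append(ray(K,W,c,zt)[:2]); print(c,a)
q=np.array(q); print("sep",np.linalg.norm(q[0]-q[1]))
th,t,r=rigid(DOTS[2:],q)
print("board",np.degrees(th),t.round(4),r,"tool yaw-180",np.degrees(np.arctan2(Rm[1,0],Rm[0,0]))-180,"tcp",p.round(4), "off in tool",(Rm.T@np.append(t-p[:2],0)).round(4))
```

```text
[381.36556604 188.32783019] 424
[274.12589074 188.52494062] 421
sep 0.05751403267300586
board -10.326707043526962 [0.4939 0.1312] [0.00075702 0.00075702] tool yaw-180 -10.396867045964456 tcp [0.4936 0.1311 0.1534] off in tool [-0.0002  0.0002 -0.    ]
```

>>> move_arm([
  {"linear":[-0.1,-0.33,0],"turn":[0,0,0],"claw":1},
  {"linear":[-0.17,-0.66,0],"turn":[0,0,0],"claw":1},
  {"linear":[-0.17,-0.66,0],"turn":[0,0,0],"claw":1},
  {"linear":[-0.17,-0.66,0],"turn":[0,0,0],"claw":1},
  {"linear":[-0.17,-0.66,0],"turn":[0,0,0],"claw":1},
  {"linear":[-0.17,-0.66,0],"turn":[0,0,0],"claw":1},
  {"linear":[-0.17,-0.66,0],"turn":[0,0,0],"claw":1},
  {"linear":[-0.17,-0.66,0],"turn":[0,0,0],"claw":1},
  {"linear":[-0.17,-0.66,0],"turn":[0,0,0],"claw":1},
  {"linear":[-0.18,-0.66,0],"turn":[0,0,0],"claw":1},
  {"linear":[-0.18,-0.66,0],"turn":[0,0,0],"claw":1},
  {"linear":[-0.18,-0.66,0],"turn":[0,0,0],"claw":1},
  {"linear":[-0.18,-0.66,0],"turn":[0,0,0],"claw":1},
  {"linear":[-0.18,-0.66,0],"turn":[0,0,0],"claw":1},
  {"linear":[-0.18,-0.66,0],"turn":[0,0,0],"claw":1},
  {"linear":[-0.18,-0.66,0],"turn":[0,0,0],"claw":1},
  {"linear":[-0.1,-0.37,0],"turn":[0,0,0.55],"claw":1},
  {"linear":[0,0,0.5],"turn":[0,0,0],"claw":1},
  {"linear":[0,0,0.5],"turn":[0,0,0],"claw":1},
  {"linear":[0,0,0.3],"turn":[0,0,0],"claw":1},
])

```text
time: 9.85
position: [0.5189, -0.1966, 0.1131]
tool_rot: [-0.348, -3.119, -0.002]
ft_force: [0.1, 0.6, -3.0]
grip_width: 0.323
```

>>> move_arm([
  {"linear":[0,0,0],"turn":[0,0,0],"claw":1},
  {"linear":[0,0,0],"turn":[0,0,0],"claw":1},
  {"linear":[0,0,0],"turn":[0,0,0],"claw":1},
])

```text
time: 10.1
position: [0.5209, -0.1965, 0.1161]
tool_rot: [0.345, 3.122, -0.0]
ft_force: [1.0, 0.5, -2.2]
grip_width: 0.32
```

Run:
```python
from h import *
s=ctrl.get_state(); p=s["position"]; Rm=R.from_rotvec(s["tool_rot"]).as_matrix()
print(s["time"],p.round(4),s["ft_force"].round(2),np.degrees(np.arctan2(Rm[1,0],Rm[0,0])),"to go in tool mm",(Rm.T@np.append(np.array([.5183,-.1969])-p[:2],0)*1e3).round(2))
a=snap("wrist","w5")[0];
b,K,W=snap("scene","s5"); c=proj(K,W,np.array([.5183,-.1969,.06])).astype(int)
bb=cv2.resize(b[c[1]-40:c[1]+40,c[0]-50:c[0]+50],(500,400),interpolation=cv2.INTER_CUBIC)
o=np.hstack([a[:,190:490],bb]); cv2.imwrite("pics/v5.png",o[:,:,::-1])
```

```text
10.1 [ 0.5209 -0.1965  0.1161] [ 0.97  0.48 -2.19] 167.4050155301511 to go in tool mm [ 2.46 -0.95 -0.  ]
```

View pics/v5.png

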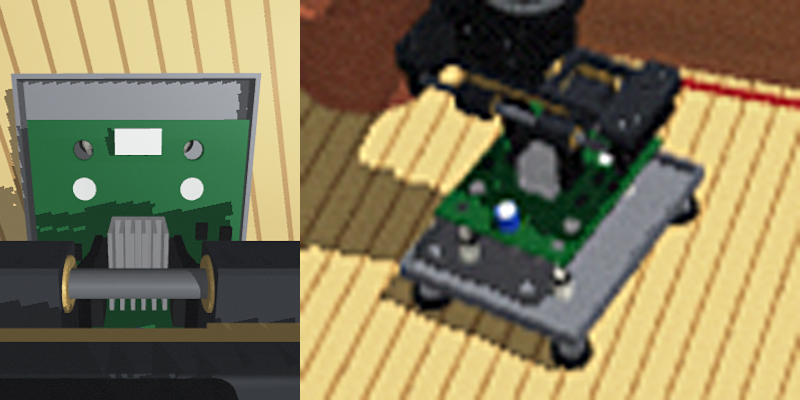

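Run:
```python
from h import *
P=[];F=[]
for i in range(6):
    s=ctrl.get_state();P.append(s["position"]);F.append(s["ft_force"]);a=cams.get_image("wrist")["image"]
P=np.array(P);print((P*1e3).round(1).tolist(),np.mean(F,0).round(2))
Rm=R.from_rotvec(s["tool_rot"]).as_matrix(); print("to go tool mm",(Rm.T@np.append(np.array([.5183,-.1969])-P.mean(0)[:2],0)*1e3).round(2))
w=a[125:175,255:405]; cv2.imwrite("pics/holes.png",cv2.resize(w,(798,266),interpolation=cv2.INTER_CUBIC)[:,:,::-1])
```

```text
[[521.2, -196.7, 116.5], [521.2, -196.7, 116.5], [521.1, -196.7, 116.4], [521.0, -196.7, 116.3], [520.9, -196.7, 116.2], [520.8, -196.7, 116.0]] [-0.05  0.25 -2.37]
to go tool mm [ 2.58 -0.81 -0.  ]
```

View pics/holes.png

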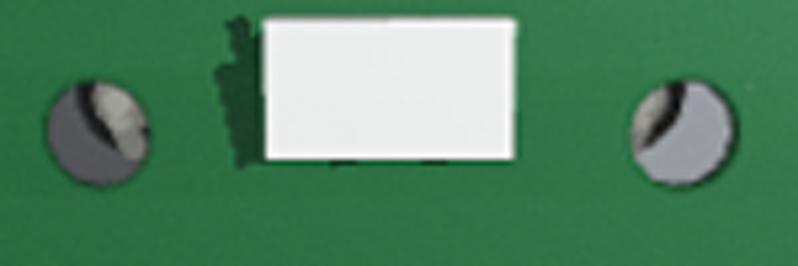

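Tips are visible through both holes, consistent with perspective. I'll correct by 2 mm and lower slowly.

>>> move_arm([
  {"linear":[0.07,-0.02,0.1],"turn":[0,0,0],"claw":1},
  {"linear":[0,0,0.1],"turn":[0,0,0],"claw":1},
  {"linear":[0,0,0.1],"turn":[0,0,0],"claw":1},
  {"linear":[0,0,0.1],"turn":[0,0,0],"claw":1},
  {"linear":[0,0,0],"turn":[0,0,0],"claw":1},
  {"linear":[0,0,0],"turn":[0,0,0],"claw":1},
  {"linear":[0,0,0],"turn":[0,0,0],"claw":1},
  {"linear":[0,0,0],"turn":[0,0,0],"claw":1},
])

```text
time: 11.17
position: [0.5185, -0.1968, 0.1037]
tool_rot: [0.345, 3.122, -0.0]
ft_force: [0.8, -0.4, -2.3]
grip_width: 0.32
```

>>> move_arm([
  {"linear":[0,0,0.1],"turn":[0,0,0],"claw":1},
  {"linear":[0,0,0.1],"turn":[0,0,0],"claw":1},
  {"linear":[0,0,0.1],"turn":[0,0,0],"claw":1},
  {"linear":[0,0,0],"turn":[0,0,0],"claw":1},
  {"linear":[0,0,0],"turn":[0,0,0],"claw":1},
])

```text
time: 11.58
position: [0.5185, -0.1967, 0.0944]
tool_rot: [0.345, 3.122, 0.0]
ft_force: [1.0, 1.0, -2.5]
grip_width: 0.317
```

>>> move_arm([
  {"linear":[0,0,0.07],"turn":[0,0,0],"claw":1},
  {"linear":[0,0,0.07],"turn":[0,0,0],"claw":1},
  {"linear":[0,0,0],"turn":[0,0,0],"claw":1},
  {"linear":[0,0,0],"turn":[0,0,0],"claw":1},
])

```text
time: 11.92
position: [0.5191, -0.197, 0.0909]
tool_rot: [0.344, 3.121, -0.001]
ft_force: [2.9, -1.3, 0.1]
grip_width: 0.321
```

The wrist carries no weight now, so the board rests on the barbs. Releasing and lifting off to check.

>>> move_arm([
  {"linear":[0,0,0],"turn":[0,0,0],"claw":0.5},
  {"linear":[0,0,0],"turn":[0,0,0],"claw":0.5},
  {"linear":[0,0,0],"turn":[0,0,0],"claw":0.5},
  {"linear":[0,0,0],"turn":[0,0,0],"claw":0.5},
  {"linear":[0,0,-0.3],"turn":[0,0,0],"claw":0.5},
  {"linear":[0,0,-0.8],"turn":[0,0,0],"claw":0.5},
  {"linear":[0,0,-0.9],"turn":[0,0,0],"claw":0.5},
  {"linear":[-0.8,0,-0.9],"turn":[0,0,0],"claw":1},
  {"linear":[-0.8,0,-0.9],"turn":[0,0,0],"claw":1},
  {"linear":[-0.8,0,-0.9],"turn":[0,0,0],"claw":1},
  {"linear":[-0.8,0,-0.7],"turn":[0,0,0],"claw":1},
  {"linear":[0,0,0],"turn":[0,0,0],"claw":1},
  {"linear":[0,0,0],"turn":[0,0,0],"claw":1},
  {"linear":[0,0,0],"turn":[0,0,0],"claw":1},
])

```text
time: 13.08
position: [0.6109, -0.2175, 0.2515]
tool_rot: [-0.345, -3.12, -0.0]
ft_force: [-0.2, 0.4, -0.2]
grip_width: 0.061
```

```bash
cat >> h.py <<'E'
def boardfit(fn,z,guess=(.5183,-.1969,-12.6)):
    im,K,W=snap("wrist",fn); h=cv2.cvtColor(im,cv2.COLOR_RGB2HSV); m=(h[...,1]<60)&(h[...,2]>120)
    s=ctrl.get_state(); th=np.radians(guess[2]); M=np.array([[np.cos(th),-np.sin(th)],[np.sin(th),np.cos(th)]])
    q=[];px=[]
    for d in DOTS:
        u=proj(K,W,np.append(M@d+guess[:2],z)); c,a=blobcen(m,u,20); px.append((u.round(0).tolist(),c.round(1).tolist(),int(a))); q.append(ray(K,W,c,z)[:2])
    q=np.array(q); t,c,r=rigid(DOTS,q)
    sp=[np.linalg.norm(q[i]-q[j]) for i,j in((0,1),(2,3),(0,2),(1,3))]
    print("t",s["time"],"tcp",s["position"].round(4)); print(px); print("board",np.degrees(t).round(2),c.round(4),(r*1e3).round(2),"spans",np.round(sp,4),"true",[.08,.056,.071,.071])
    return im
E
python3 - <<'E'
from h import *
im=boardfit("w6",.0625)
cv2.imwrite("pics/w6c.png",cv2.resize(im[:220,180:480],(800,587),interpolation=cv2.INTER_CUBIC)[:,:,::-1])
E
```

```text
t 13.1333 tcp [ 0.6105 -0.2174  0.251 ]
[([368.0, 129.0], [368.7, 129.1], 134), ([287.0, 129.0], [286.9, 129.2], 134), ([357.0, 52.0], [358.1, 51.5], 157), ([297.0, 52.0], [297.4, 51.4], 158)]
board -12.57 [ 0.5179 -0.1964] [0.63 0.65 0.48 0.53] spans [0.0811 0.0567 0.0717 0.0718] true [0.08, 0.056, 0.071, 0.071]
```

View pics/w6c.png

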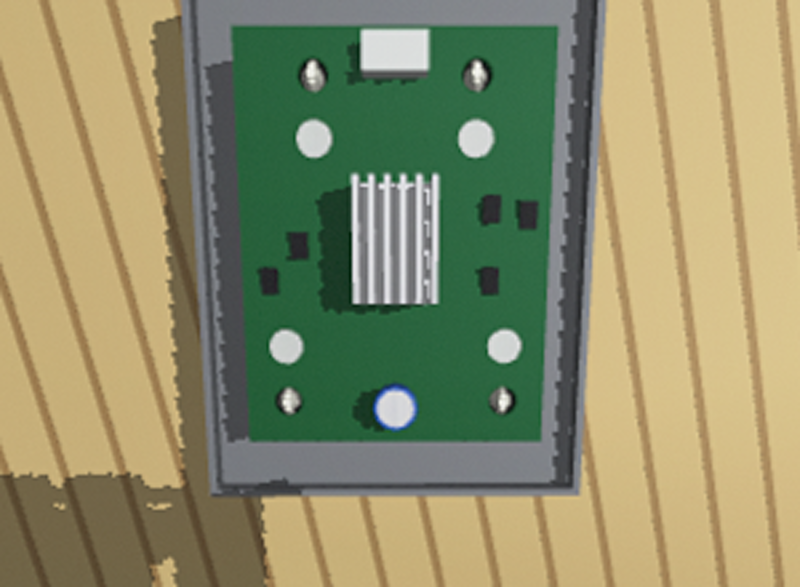

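All four posts poke through the holes the right way round; board fit (0.518, −0.1965), yaw −12.57°. I'm moving to dot_a with the fingers shut.

>>> move_arm([
  {"linear":[0.33,0.22,0.3],"turn":[0,0,0],"claw":1},
  {"linear":[0.33,0.22,0.3],"turn":[0,0,0],"claw":1},
  {"linear":[0.33,0.22,0.3],"turn":[0,0,0],"claw":1},
  {"linear":[0.33,0.22,0.3],"turn":[0,0,0],"claw":1},
  {"linear":[0.33,0.23,0.3],"turn":[0,0,0],"claw":1},
  {"linear":[0.34,0.23,0.3],"turn":[0,0,0],"claw":1},
  {"linear":[0,0,0.8],"turn":[0,0,0],"claw":1},
  {"linear":[0,0,0.8],"turn":[0,0,0],"claw":1},
  {"linear":[0,0,0.8],"turn":[0,0,0],"claw":1},
  {"linear":[0,0,0.6],"turn":[0,0,0],"claw":1},
  {"linear":[0,0,0],"turn":[0,0,0],"claw":1},
  {"linear":[0,0,0],"turn":[0,0,0],"claw":1},
  {"linear":[0,0,0],"turn":[0,0,0],"claw":1},
])

```text
time: 14.22
position: [0.5625, -0.1656, 0.1092]
tool_rot: [0.345, 3.122, -0.0]
ft_force: [-0.3, 0.4, 1.1]
grip_width: 0.01
```

```bash
cat >> h.py <<'E'
def st(n=4,c=(.518,-.1965),yaw=-12.57):
    P=[];F=[]
    for i in range(n):
        s=ctrl.get_state();P.append(s["position"]);F.append(s["ft_force"])
        if i<n-1: cams.get_image("wrist")
    th=np.radians(yaw);M=np.array([[np.cos(th),-np.sin(th)],[np.sin(th),np.cos(th)]])
    print("t",round(s["time"],2),"tcp mm",(P[-1]*1e3).round(1),"board xy mm",(M.T@(P[-1][:2]-c)*1e3).round(1),"F",np.mean(F,0).round(2),"Fz",np.round([f[2] for f in F],1),"grip",round(s["grip_width"],3))
E
python3 -c "
from h import *
st(5)"
```

```text
t 14.42 tcp mm [ 563.3 -165.7  109.8] board xy mm [37.5 40. ] F [-0.31  0.11  0.38] Fz [ 1.1  1.  -0.5  0.5 -0.2] grip 0.006
```

>>> move_arm([
  {"linear":[0.1,0,0.2],"turn":[0,0,0],"claw":1},
  {"linear":[0,0,0.2],"turn":[0,0,0],"claw":1},
  {"linear":[0,0,0.2],"turn":[0,0,0],"claw":1},
  {"linear":[0,0,0.1],"turn":[0,0,0],"claw":1},
  {"linear":[0,0,0],"turn":[0,0,0],"claw":1},
  {"linear":[0,0,0],"turn":[0,0,0],"claw":1},
])

```text
time: 14.92
position: [0.5594, -0.1647, 0.0869]
tool_rot: [-0.345, -3.122, -0.0]
ft_force: [0.1, 0.2, 0.5]
grip_width: 0.006
```

>>> move_arm([
  {"linear":[0,0,0.1],"turn":[0,0,0],"claw":1},
  {"linear":[0,0,0.1],"turn":[0,0,0],"claw":1},
  {"linear":[0,0,0],"turn":[0,0,0],"claw":1},
])

```text
time: 15.17
position: [0.5598, -0.1649, 0.0813]
tool_rot: [0.345, 3.122, -0.0]
ft_force: [0.1, 0.4, 3.0]
grip_width: 0.005
```

```bash
python3 -c "
from h import *
st(3)"
```

```text
t 15.27 tcp mm [ 559.8 -164.8   81.5] board xy mm [33.9 40. ] F [-0.12  0.07  2.65] Fz [3.  2.4 2.6] grip 0.004
```

>>> move_arm([
  {"linear":[0,0,0.07],"turn":[0,0,0],"claw":1},
  {"linear":[0,0,0.07],"turn":[0,0,0],"claw":1},
  {"linear":[0,0,0],"turn":[0,0,0],"claw":1},
])

```text
time: 15.52
position: [0.5599, -0.1649, 0.0773]
tool_rot: [0.345, 3.122, -0.0]
ft_force: [-1.3, -0.0, 4.2]
grip_width: 0.007
```

>>> move_arm([
  {"linear":[0,0,0.07],"turn":[0,0,0],"claw":1},
  {"linear":[0,0,0.07],"turn":[0,0,0],"claw":1},
  {"linear":[0,0,0],"turn":[0,0,0],"claw":1},
])

```text
time: 15.77
position: [0.5599, -0.1648, 0.073]
tool_rot: [0.345, 3.122, -0.0]
ft_force: [1.0, -0.0, 2.8]
grip_width: 0.006
```

```bash
python3 -c "
from h import *
st(4)"
```

```text
t 15.92 tcp mm [ 559.9 -164.8   73.1] board xy mm [34. 40.] F [0.28 0.07 2.86] Fz [2.8 1.6 3.7 3.3] grip 0.002
```

>>> move_arm([
  {"linear":[0,0,0.06],"turn":[0,0,0],"claw":1},
  {"linear":[0,0,0.06],"turn":[0,0,0],"claw":1},
  {"linear":[0,0,0],"turn":[0,0,0],"claw":1},
])

```text
time: 16.17
position: [0.5599, -0.1648, 0.0697]
tool_rot: [0.345, 3.122, -0.0]
ft_force: [-0.2, 0.5, 4.4]
grip_width: 0.002
```

```bash
python3 -c "
from h import *
st(4)"
```

```text
t 16.32 tcp mm [ 559.9 -164.8   69.8] board xy mm [34. 40.] F [-0.13  0.13  4.63] Fz [4.4 4.4 5.4 4.4] grip 0.004
```

The force rose to above 4 N, then dropped to 2.9 N while going deeper, then rose again at the spring rate, so post a has clicked. On to b.

>>> move_arm([
  {"linear":[0,0,-0.5],"turn":[0,0,0],"claw":1},
  {"linear":[0,0,-0.8],"turn":[0,0,0],"claw":1},
  {"linear":[0,-0.4,-0.2],"turn":[0,0,0],"claw":1},
  {"linear":[0,-0.6,0],"turn":[0,0,0],"claw":1},
  {"linear":[0,-0.7,0],"turn":[0,0,0],"claw":1},
  {"linear":[0,-0.6,0],"turn":[0,0,0],"claw":1},
  {"linear":[0,-0.37,0.3],"turn":[0,0,0],"claw":1},
  {"linear":[0,0,0.5],"turn":[0,0,0],"claw":1},
  {"linear":[0,0,0],"turn":[0,0,0],"claw":1},
  {"linear":[0,0,0],"turn":[0,0,0],"claw":1},
])

```text
time: 17.15
position: [0.5409, -0.2423, 0.0885]
tool_rot: [-0.344, -3.119, -0.002]
ft_force: [0.3, 0.2, 0.5]
grip_width: 0.001
```

```bash
python3 -c "
from h import *
st(3)"
```

```text
t 17.25 tcp mm [ 542.4 -242.2   90.2] board xy mm [ 33.7 -39.3] F [0.12 0.12 0.4 ] Fz [0.5 0.7 0. ] grip 0.003
```

>>> move_arm([
  {"linear":[0,0,0.1],"turn":[0,0,0],"claw":1},
  {"linear":[0,0,0.1],"turn":[0,0,0],"claw":1},
  {"linear":[0,0,0.1],"turn":[0,0,0],"claw":1},
  {"linear":[0,0,0],"turn":[0,0,0],"claw":1},
  {"linear":[0,0,0],"turn":[0,0,0],"claw":1},
])

```text
time: 17.67
position: [0.5422, -0.2427, 0.0813]
tool_rot: [0.344, 3.123, 0.0]
ft_force: [-0.9, 0.4, 0.3]
grip_width: 0.009
```

>>> move_arm([
  {"linear":[0,0,0.07],"turn":[0,0,0],"claw":1},
  {"linear":[0,0,0],"turn":[0,0,0],"claw":1},
  {"linear":[0,0,0],"turn":[0,0,0],"claw":1},
])

```text
time: 17.92
position: [0.5422, -0.2429, 0.0794]
tool_rot: [0.345, 3.122, 0.0]
ft_force: [-0.4, 1.1, 0.8]
grip_width: 0.006
```

>>> move_arm([
  {"linear":[0,0,0.07],"turn":[0,0,0],"claw":1},
  {"linear":[0,0,0],"turn":[0,0,0],"claw":1},
  {"linear":[0,0,0],"turn":[0,0,0],"claw":1},
])

```text
time: 18.17
position: [0.5423, -0.2429, 0.0773]
tool_rot: [0.345, 3.122, 0.0]
ft_force: [-0.1, 0.4, 1.9]
grip_width: 0.002
```

>>> move_arm([
  {"linear":[0,0,0.07],"turn":[0,0,0],"claw":1},
  {"linear":[0,0,0],"turn":[0,0,0],"claw":1},
  {"linear":[0,0,0],"turn":[0,0,0],"claw":1},
])

```text
time: 18.42
position: [0.5423, -0.2429, 0.0751]
tool_rot: [0.345, 3.122, 0.0]
ft_force: [0.2, 1.3, 2.4]
grip_width: 0.003
```

>>> move_arm([
  {"linear":[0,0,0.1],"turn":[0,0,0],"claw":1},
  {"linear":[0,0,0],"turn":[0,0,0],"claw":1},
  {"linear":[0,0,0],"turn":[0,0,0],"claw":1},
])

```text
time: 18.67
position: [0.5423, -0.243, 0.0722]
tool_rot: [0.345, 3.122, -0.0]
ft_force: [-0.0, 1.3, 3.8]
grip_width: 0.002
```

>>> move_arm([
  {"linear":[0,0,0.1],"turn":[0,0,0],"claw":1},
  {"linear":[0,0,0],"turn":[0,0,0],"claw":1},
  {"linear":[0,0,0],"turn":[0,0,0],"claw":1},
])

```text
time: 18.92
position: [0.5423, -0.243, 0.0694]
tool_rot: [0.345, 3.122, -0.0]
ft_force: [-1.1, 1.4, 4.8]
grip_width: 0.004
```

>>> move_arm([
  {"linear":[0,0,0.07],"turn":[0,0,0],"claw":1},
  {"linear":[0,0,0],"turn":[0,0,0],"claw":1},
  {"linear":[0,0,0],"turn":[0,0,0],"claw":1},
])

```text
time: 19.17
position: [0.5423, -0.243, 0.0675]
tool_rot: [0.345, 3.122, -0.0]
ft_force: [-0.4, 1.6, 5.9]
grip_width: 0.005
```

>>> move_arm([
  {"linear":[0,0,0.07],"turn":[0,0,0],"claw":1},
  {"linear":[0,0,0],"turn":[0,0,0],"claw":1},
  {"linear":[0,0,0],"turn":[0,0,0],"claw":1},
])

```text
time: 19.42
position: [0.5424, -0.243, 0.0655]
tool_rot: [0.345, 3.122, -0.0]
ft_force: [-0.7, 2.1, 6.9]
grip_width: 0.0
```

>>> move_arm([
  {"linear":[0,0,0.07],"turn":[0,0,0],"claw":1},
  {"linear":[0,0,0],"turn":[0,0,0],"claw":1},
  {"linear":[0,0,0],"turn":[0,0,0],"claw":1},
])

```text
time: 19.67
position: [0.5424, -0.243, 0.0635]
tool_rot: [0.345, 3.122, -0.0]
ft_force: [-1.9, 0.1, 7.7]
grip_width: 0.006
```

>>> move_arm([
  {"linear":[0,0,0.05],"turn":[0,0,0],"claw":1},
  {"linear":[0,0,0],"turn":[0,0,0],"claw":1},
  {"linear":[0,0,0],"turn":[0,0,0],"claw":1},
])

```text
time: 19.92
position: [0.5424, -0.243, 0.0622]
tool_rot: [0.345, 3.122, -0.0]
ft_force: [-1.6, 2.5, 7.8]
grip_width: 0.012
```

>>> move_arm([
  {"linear":[0,0,0.06],"turn":[0,0,0],"claw":1},
  {"linear":[0,0,0],"turn":[0,0,0],"claw":1},
  {"linear":[0,0,0],"turn":[0,0,0],"claw":1},
])

```text
time: 20.17
position: [0.5424, -0.243, 0.0605]
tool_rot: [0.345, 3.122, -0.0]
ft_force: [-2.4, 2.2, 9.2]
grip_width: 0.007
```

>>> move_arm([
  {"linear":[0,0,0.05],"turn":[0,0,0],"claw":1},
  {"linear":[0,0,0],"turn":[0,0,0],"claw":1},
  {"linear":[0,0,0],"turn":[0,0,0],"claw":1},
])

```text
time: 20.42
position: [0.5424, -0.243, 0.0591]
tool_rot: [0.345, 3.122, -0.0]
ft_force: [-2.1, 2.6, 9.2]
grip_width: 0.006
```

```bash
python3 -c "
from h import *
st(3)"
```

```text
t 20.52 tcp mm [ 542.4 -243.    59.1] board xy mm [ 33.9 -40.1] F [-1.98  1.52  9.92] Fz [ 9.2 10.4 10.2] grip 0.011
```

>>> move_arm([
  {"linear":[0,0,0.03],"turn":[0,0,0],"claw":1},
  {"linear":[0,0,0],"turn":[0,0,0],"claw":1},
  {"linear":[0,0,0],"turn":[0,0,0],"claw":1},
])

```text
time: 20.77
position: [0.5424, -0.243, 0.0583]
tool_rot: [0.345, 3.122, -0.0]
ft_force: [-2.2, 1.6, 9.3]
grip_width: -0.0
```

Run:
```python
from h import *
st(4)
b,K,W=snap("scene","s7"); c=proj(K,W,np.array([.5183,-.1969,.06])).astype(int)
cv2.imwrite("pics/s7c.png",cv2.resize(b[c[1]-40:c[1]+40,c[0]-50:c[0]+50],(750,600),interpolation=cv2.INTER_CUBIC)[:,:,::-1])
```

```text
t 20.92 tcp mm [ 542.4 -243.1   58.3] board xy mm [ 33.9 -40.1] F [-2.09  1.57 10.44] Fz [ 9.3 10.8 11.1 10.6] grip 0.004
```

View pics/s7c.png

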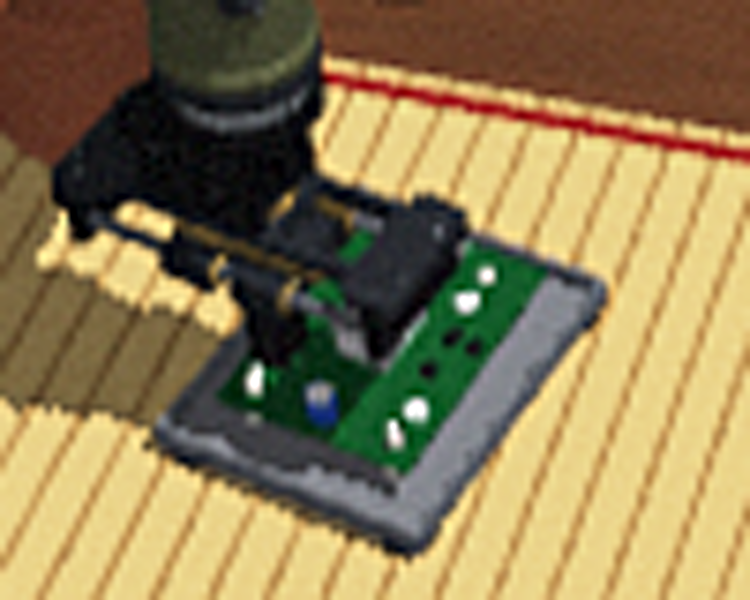

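Both wide-end posts stand up alike at (255,378) and (395,432). The b press reached 10.4 N without any drop, so b may already have been through. I'll lift and measure the board tilt from the wrist with PnP on the dots.

>>> move_arm([
  {"linear":[0,0,-0.5],"turn":[0,0,0],"claw":1},
  {"linear":[0,0,-0.9],"turn":[0,0,0],"claw":1},
  {"linear":[-0.3,0.2,-0.9],"turn":[0,0,0],"claw":1},
  {"linear":[-0.3,0.2,-0.9],"turn":[0,0,0],"claw":1},
  {"linear":[-0.3,0.2,-0.9],"turn":[0,0,0],"claw":1},
  {"linear":[-0.4,0.3,-0.9],"turn":[0,0,0],"claw":1},
  {"linear":[-0.4,0.3,-0.9],"turn":[0,0,0],"claw":1},
  {"linear":[-0.4,0.13,-0.5],"turn":[0,0,0],"claw":1},
  {"linear":[0,0,0],"turn":[0,0,0],"claw":1},
  {"linear":[0,0,0],"turn":[0,0,0],"claw":1},
  {"linear":[0,0,0],"turn":[0,0,0],"claw":1},
  {"linear":[0,0,0],"turn":[0,0,0],"claw":1},
])

```text
time: 21.97
position: [0.6106, -0.2184, 0.2468]
tool_rot: [-0.346, -3.119, -0.0]
ft_force: [-0.1, 0.7, 0.2]
grip_width: 0.005
```

```bash
cat >> h.py <<'E'
def pnp(fn,g=(.5183,-.1969,-12.6),z=.0625):
    im,K,W=load(fn); h=cv2.cvtColor(im,cv2.COLOR_RGB2HSV); m=(h[...,1]<60)&(h[...,2]>120)
    th=np.radians(g[2]); M=np.array([[np.cos(th),-np.sin(th)],[np.sin(th),np.cos(th)]])
    uv=[blobcen(m,proj(K,W,np.append(M@d+g[:2],z)),9)[0] for d in DOTS]
    gm=((h[...,0]>40)&(h[...,0]<85)&(h[...,1]>90)).astype(np.uint8)
    gm=cv2.morphologyEx(gm,cv2.MORPH_CLOSE,np.ones((15,15)))
    cn=max(cv2.findContours(gm,0,1)[0],key=cv2.contourArea); 
    P=[(*d,.003) for d in DOTS]
    ok,rv,tv=cv2.solvePnP(np.array(P),np.array(uv),K,None,flags=cv2.SOLVEPNP_IPPE)
    ok,rv,tv=cv2.solvePnP(np.array(P),np.array(uv),K,None,rv,tv,True)
    Rw=W[:3,:3]@cv2.Rodrigues(rv)[0]; t=W[:3,:3]@tv[:,0]+W[:3,3]
    zz=[(Rw@np.array([*p,0])+t)[2]*1e3 for p in POSTS]
    print(fn,"uv",np.round(uv,1).tolist(),"hole heights abcd mm",np.round(zz,1))
E
python3 - <<'E'
from h import *
boardfit("w8",.058); pnp("w6"); pnp("w8")
a,b=[load(f)[0][:220,180:480] for f in("w6","w8")]
cv2.imwrite("pics/w8c.png",cv2.resize(np.hstack([a[:,30:230],b[:,30:230]]),(800,440),interpolation=cv2.INTER_CUBIC)[:,:,::-1])
E
```

```text
t 22.0167 tcp [ 0.6108 -0.2183  0.2471]
[([369.0, 130.0], [369.7, 129.4], 131), ([288.0, 130.0], [288.5, 129.9], 129), ([358.0, 53.0], [359.4, 51.4], 163), ([298.0, 53.0], [298.2, 51.8], 163)]
board -12.37 [ 0.5178 -0.1962] [0.53 0.59 0.79 0.69] spans [0.0805 0.0571 0.072  0.072 ] true [0.08, 0.056, 0.071, 0.071]
w6 uv [[368.7, 129.1], [286.9, 129.2], [358.1, 51.5], [297.4, 51.4]] hole heights abcd mm [63.7 64.3 62.5 62.9]
w8 uv [[369.7, 129.4], [288.5, 129.9], [359.4, 51.4], [298.2, 51.8]] hole heights abcd mm [-267.5 -271.3 -264.1 -266.7]
```

```bash
sed -i 's/,flags=cv2.SOLVEPNP_IPPE)/,flags=cv2.SOLVEPNP_SQPNP)/; /rv,tv,True)/d' h.py
python3 - <<'E'
from h import *
pnp("w1",(.4933,.1316,-10.35),.003); pnp("w6"); pnp("w8")
E
```

```text
w1 uv [[343.9, 118.4], [272.7, 118.0], [333.5, 50.5], [281.2, 50.4]] hole heights abcd mm [4.8 3.9 4.4 3.8]
w6 uv [[368.7, 129.1], [286.9, 129.2], [358.1, 51.5], [297.4, 51.4]] hole heights abcd mm [63.7 64.3 62.5 62.9]
w8 uv [[369.7, 129.4], [288.5, 129.9], [359.4, 51.4], [298.2, 51.8]] hole heights abcd mm [55.7 55.6 62.4 62.4]
```

View pics/w8c.png

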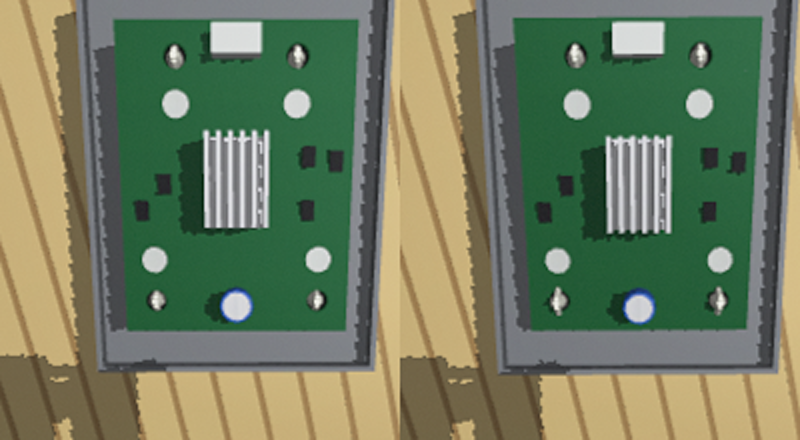

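Before/after comparison: holes a and b have both dropped 8 mm (63.7/64.3 → 55.7/55.6) and their barbs show above the board, while c and d are unchanged at 62.4. Next is dot_c.

>>> move_arm([
  {"linear":[0.4,0.16,0],"turn":[0,0,0],"claw":1},
  {"linear":[0.8,0.16,0],"turn":[0,0,0],"claw":1},
  {"linear":[0.8,0.16,0],"turn":[0,0,0],"claw":1},
  {"linear":[0.8,0.16,0],"turn":[0,0,0],"claw":1},
  {"linear":[0.8,0.16,0.4],"turn":[0,0,0],"claw":1},
  {"linear":[0.7,0.17,0.7],"turn":[0,0,0],"claw":1},
  {"linear":[0,0,0.9],"turn":[0,0,0],"claw":1},
  {"linear":[0,0,0.9],"turn":[0,0,0],"claw":1},
  {"linear":[0,0,0.9],"turn":[0,0,0],"claw":1},
  {"linear":[0,0,0.8],"turn":[0,0,0],"claw":1},
  {"linear":[0,0,0.3],"turn":[0,0,0],"claw":1},
  {"linear":[0,0,0],"turn":[0,0,0],"claw":1},
  {"linear":[0,0,0],"turn":[0,0,0],"claw":1},
  {"linear":[0,0,0],"turn":[0,0,0],"claw":1},
])

```text
time: 23.18
position: [0.4938, -0.1616, 0.1035]
tool_rot: [0.345, 3.12, -0.001]
ft_force: [-1.2, -0.1, 0.1]
grip_width: 0.005
```

```bash
python3 -c "
from h import *
st(3)"
```

```text
t 23.28 tcp mm [ 494.  -161.6  103.8] board xy mm [-31.   28.8] F [ 0.14 -0.5  -0.12] Fz [ 0.1  0.  -0.4] grip 0.008
```

>>> move_arm([
  {"linear":[0.1,-0.02,0.2],"turn":[0,0,0],"claw":1},
  {"linear":[0,0,0.2],"turn":[0,0,0],"claw":1},
  {"linear":[0,0,0.2],"turn":[0,0,0],"claw":1},
  {"linear":[0,0,0],"turn":[0,0,0],"claw":1},
  {"linear":[0,0,0],"turn":[0,0,0],"claw":1},
])

```text
time: 23.7
position: [0.4894, -0.1611, 0.0836]
tool_rot: [-0.344, -3.122, -0.0]
ft_force: [-0.3, 0.1, 1.4]
grip_width: 0.009
```

>>> move_arm([
  {"linear":[0,0,0.1],"turn":[0,0,0],"claw":1},
  {"linear":[0,0,0.1],"turn":[0,0,0],"claw":1},
  {"linear":[0,0,0],"turn":[0,0,0],"claw":1},
])

```text
time: 23.95
position: [0.4898, -0.1612, 0.078]
tool_rot: [0.345, 3.123, -0.0]
ft_force: [-0.9, 0.9, 3.3]
grip_width: 0.007
```

```bash
python3 -c "
from h import *
st(3)"
```

```text
t 24.05 tcp mm [ 489.8 -161.2   78.2] board xy mm [-35.2  28.3] F [-0.59  0.45  3.35] Fz [3.3 3.1 3.7] grip 0.001
```

>>> move_arm([
  {"linear":[0,0,0.1],"turn":[0,0,0],"claw":1},
  {"linear":[0,0,0],"turn":[0,0,0],"claw":1},
  {"linear":[0,0,0],"turn":[0,0,0],"claw":1},
])

```text
time: 24.3
position: [0.49, -0.1612, 0.0754]
tool_rot: [0.345, 3.122, -0.0]
ft_force: [-0.9, 0.8, 4.2]
grip_width: 0.011
```

>>> move_arm([
  {"linear":[0,0,0.1],"turn":[0,0,0],"claw":1},
  {"linear":[0,0,0],"turn":[0,0,0],"claw":1},
  {"linear":[0,0,0],"turn":[0,0,0],"claw":1},
])

```text
time: 24.55
position: [0.4901, -0.1612, 0.0725]
tool_rot: [0.345, 3.122, -0.0]
ft_force: [-1.1, 0.0, 5.3]
grip_width: 0.005
```

>>> move_arm([
  {"linear":[0,0,0.1],"turn":[0,0,0],"claw":1},
  {"linear":[0,0,0],"turn":[0,0,0],"claw":1},
  {"linear":[0,0,0],"turn":[0,0,0],"claw":1},
])

```text
time: 24.8
position: [0.4901, -0.1613, 0.0696]
tool_rot: [0.345, 3.122, -0.0]
ft_force: [-0.9, 0.6, 6.6]
grip_width: 0.004
```

>>> move_arm([
  {"linear":[0,0,0.07],"turn":[0,0,0],"claw":1},
  {"linear":[0,0,0],"turn":[0,0,0],"claw":1},
  {"linear":[0,0,0],"turn":[0,0,0],"claw":1},
])

```text
time: 25.05
position: [0.4898, -0.1611, 0.0671]
tool_rot: [0.345, 3.122, -0.0]
ft_force: [-2.2, 0.6, 4.9]
grip_width: 0.003
```

```bash
python3 -c "
from h import *
st(3)"
```

```text
t 25.15 tcp mm [ 489.8 -161.1   67.2] board xy mm [-35.2  28.4] F [-1.79  0.34  5.19] Fz [4.9 6.2 4.4] grip 0.008
```

>>> move_arm([
  {"linear":[0,0,0.08],"turn":[0,0,0],"claw":1},
  {"linear":[0,0,0],"turn":[0,0,0],"claw":1},
  {"linear":[0,0,0],"turn":[0,0,0],"claw":1},
])

```text
time: 25.4
position: [0.4898, -0.1611, 0.0649]
tool_rot: [0.345, 3.123, -0.0]
ft_force: [-1.7, 0.5, 6.9]
grip_width: 0.004
```

>>> move_arm([
  {"linear":[0,0,0.08],"turn":[0,0,0],"claw":1},
  {"linear":[0,0,0],"turn":[0,0,0],"claw":1},
  {"linear":[0,0,0],"turn":[0,0,0],"claw":1},
])

```text
time: 25.65
position: [0.4898, -0.1611, 0.0627]
tool_rot: [0.345, 3.123, -0.0]
ft_force: [-2.4, -0.3, 5.8]
grip_width: 0.004
```

```bash
python3 -c "
from h import *
st(3)"
```

```text
t 25.75 tcp mm [ 489.8 -161.1   62.7] board xy mm [-35.2  28.4] F [-2.05  0.57  6.27] Fz [5.8 6.4 6.6] grip 0.01
```

Click felt at c (6.6 → 4.9 N while going deeper). On to dot_d.

>>> move_arm([
  {"linear":[0,0,-0.5],"turn":[0,0,0],"claw":1},
  {"linear":[0,0,-0.9],"turn":[0,0,0],"claw":1},
  {"linear":[0,-0.3,-0.3],"turn":[0,0,0],"claw":1},
  {"linear":[0,-0.6,0],"turn":[0,0,0],"claw":1},
  {"linear":[0,-0.6,0],"turn":[0,0,0],"claw":1},
  {"linear":[0,-0.37,0.3],"turn":[0,0,0],"claw":1},
  {"linear":[0,0,0.5],"turn":[0,0,0],"claw":1},
  {"linear":[0,0,0],"turn":[0,0,0],"claw":1},
  {"linear":[0,0,0],"turn":[0,0,0],"claw":1},
  {"linear":[0,0,0],"turn":[0,0,0],"claw":1},
])

```text
time: 26.58
position: [0.4775, -0.2153, 0.0888]
tool_rot: [-0.344, -3.122, -0.001]
ft_force: [0.5, 0.3, 0.3]
grip_width: 0.004
```

```bash
python3 -c "
from h import *
st(3)"
```

```text
t 26.68 tcp mm [ 478.  -215.5   89.5] board xy mm [-34.9 -27.2] F [ 0.11 -0.48 -0.18] Fz [ 0.3 -0.3 -0.5] grip 0.01
```

>>> move_arm([
  {"linear":[0,0,0.1],"turn":[0,0,0],"claw":1},
  {"linear":[0,0,0.1],"turn":[0,0,0],"claw":1},
  {"linear":[0,0,0.1],"turn":[0,0,0],"claw":1},
  {"linear":[0,0,0],"turn":[0,0,0],"claw":1},
  {"linear":[0,0,0],"turn":[0,0,0],"claw":1},
])

```text
time: 27.1
position: [0.4773, -0.2158, 0.0799]
tool_rot: [-0.344, -3.122, -0.0]
ft_force: [-0.7, 0.2, -0.7]
grip_width: 0.005
```

>>> move_arm([
  {"linear":[0,0,0.1],"turn":[0,0,0],"claw":1},
  {"linear":[0,0,0],"turn":[0,0,0],"claw":1},
  {"linear":[0,0,0],"turn":[0,0,0],"claw":1},
])

```text
time: 27.35
position: [0.4777, -0.216, 0.0772]
tool_rot: [0.345, 3.122, -0.0]
ft_force: [-0.8, -0.1, 0.2]
grip_width: 0.003
```

>>> move_arm([
  {"linear":[0,0,0.1],"turn":[0,0,0],"claw":1},
  {"linear":[0,0,0],"turn":[0,0,0],"claw":1},
  {"linear":[0,0,0],"turn":[0,0,0],"claw":1},
])

```text
time: 27.6
position: [0.4778, -0.216, 0.0743]
tool_rot: [0.345, 3.122, -0.0]
ft_force: [0.1, 0.9, 2.6]
grip_width: 0.004
```

>>> move_arm([
  {"linear":[0,0,0.1],"turn":[0,0,0],"claw":1},
  {"linear":[0,0,0],"turn":[0,0,0],"claw":1},
  {"linear":[0,0,0],"turn":[0,0,0],"claw":1},
])

```text
time: 27.85
position: [0.4778, -0.216, 0.0713]
tool_rot: [0.345, 3.122, -0.0]
ft_force: [-0.3, 0.8, 4.6]
grip_width: 0.008
```

>>> move_arm([
  {"linear":[0,0,0.1],"turn":[0,0,0],"claw":1},
  {"linear":[0,0,0],"turn":[0,0,0],"claw":1},
  {"linear":[0,0,0],"turn":[0,0,0],"claw":1},
])

```text
time: 28.1
position: [0.4778, -0.216, 0.0685]
tool_rot: [0.345, 3.122, -0.0]
ft_force: [0.3, -0.4, 5.2]
grip_width: 0.006
```

>>> move_arm([
  {"linear":[0,0,0.1],"turn":[0,0,0],"claw":1},
  {"linear":[0,0,0],"turn":[0,0,0],"claw":1},
  {"linear":[0,0,0],"turn":[0,0,0],"claw":1},
])

```text
time: 28.35
position: [0.4778, -0.216, 0.0656]
tool_rot: [0.345, 3.122, -0.0]
ft_force: [-0.9, 0.0, 5.7]
grip_width: 0.002
```

>>> move_arm([
  {"linear":[0,0,0.1],"turn":[0,0,0],"claw":1},
  {"linear":[0,0,0],"turn":[0,0,0],"claw":1},
  {"linear":[0,0,0],"turn":[0,0,0],"claw":1},
])

```text
time: 28.6
position: [0.4778, -0.216, 0.0628]
tool_rot: [0.345, 3.122, -0.0]
ft_force: [-0.3, 0.2, 7.3]
grip_width: 0.002
```

>>> move_arm([
  {"linear":[0,0,0.07],"turn":[0,0,0],"claw":1},
  {"linear":[0,0,0],"turn":[0,0,0],"claw":1},
  {"linear":[0,0,0],"turn":[0,0,0],"claw":1},
])

```text
time: 28.85
position: [0.4778, -0.216, 0.0608]
tool_rot: [0.345, 3.122, -0.0]
ft_force: [-1.5, 1.1, 8.0]
grip_width: 0.006
```

```bash
python3 -c "
from h import *
st(3)"
```

```text
t 28.95 tcp mm [ 477.8 -216.    60.8] board xy mm [-35.  -27.8] F [-1.62  0.56  7.94] Fz [8.  8.4 7.4] grip 0.003
```

>>> move_arm([
  {"linear":[0,0,0.07],"turn":[0,0,0],"claw":1},
  {"linear":[0,0,0],"turn":[0,0,0],"claw":1},
  {"linear":[0,0,0],"turn":[0,0,0],"claw":1},
])

```text
time: 29.2
position: [0.4778, -0.216, 0.0588]
tool_rot: [0.345, 3.122, -0.0]
ft_force: [-1.1, 1.5, 8.2]
grip_width: 0.007
```

>>> move_arm([
  {"linear":[0,0,0.05],"turn":[0,0,0],"claw":1},
  {"linear":[0,0,0],"turn":[0,0,0],"claw":1},
  {"linear":[0,0,0],"turn":[0,0,0],"claw":1},
])

```text
time: 29.45
position: [0.4778, -0.216, 0.0574]
tool_rot: [0.345, 3.122, -0.0]
ft_force: [-1.9, 1.6, 9.8]
grip_width: 0.007
```

```bash
python3 -c "
from h import *
st(3)"
```

```text
t 29.55 tcp mm [ 477.8 -216.    57.4] board xy mm [-35.  -27.8] F [-2.36  0.78  9.29] Fz [9.8 9.7 8.4] grip 0.003
```

>>> move_arm([
  {"linear":[0,0,-0.5],"turn":[0,0,0],"claw":1},
  {"linear":[0,0,-0.9],"turn":[0,0,0],"claw":1},
  {"linear":[0,0,-0.9],"turn":[0,0,0],"claw":1},
  {"linear":[-0.7,0.15,-0.9],"turn":[0,0,0],"claw":1},
  {"linear":[-0.7,0.15,-0.9],"turn":[0,0,0],"claw":1},
  {"linear":[-0.7,0.15,-0.9],"turn":[0,0,0],"claw":1},
  {"linear":[-0.8,0.15,-0.9],"turn":[0,0,0],"claw":1},
  {"linear":[-0.8,0.15,-0.4],"turn":[0,0,0],"claw":1},
  {"linear":[-0.6,0.18,0],"turn":[0,0,0],"claw":1},
  {"linear":[0,0,0],"turn":[0,0,0],"claw":1},
  {"linear":[0,0,0],"turn":[0,0,0],"claw":1},
  {"linear":[0,0,0],"turn":[0,0,0],"claw":1},
  {"linear":[0,0,0],"turn":[0,0,0],"claw":1},
])

```text
time: 30.63
position: [0.6081, -0.2172, 0.2446]
tool_rot: [-0.346, -3.12, 0.0]
ft_force: [0.4, 0.2, 0.3]
grip_width: 0.007
```

Run:
```python
from h import *
boardfit("w9",.056); pnp("w6"); pnp("w8"); pnp("w9")
a,b=[load(f)[0][:220,210:410] for f in("w8","w9")]
cv2.imwrite("pics/w9c.png",cv2.resize(np.hstack([a,b]),(800,440),interpolation=cv2.INTER_CUBIC)[:,:,::-1])
```

```text
t 30.6833 tcp [ 0.6082 -0.2172  0.2449]
[([368.0, 132.0], [369.0, 132.3], 132), ([287.0, 132.0], [287.8, 132.5], 126), ([358.0, 56.0], [358.4, 55.4], 156), ([298.0, 56.0], [298.1, 55.5], 155)]
board -12.54 [ 0.5185 -0.1964] [0.3  0.33 0.24 0.29] spans [0.0805 0.0564 0.0713 0.0714] true [0.08, 0.056, 0.071, 0.071]
w6 uv [[368.7, 129.1], [286.9, 129.2], [358.1, 51.5], [297.4, 51.4]] hole heights abcd mm [63.7 64.3 62.5 62.9]
w8 uv [[369.7, 129.4], [288.5, 129.9], [359.4, 51.4], [298.2, 51.8]] hole heights abcd mm [55.7 55.6 62.4 62.4]
w9 uv [[369.0, 132.3], [287.8, 132.5], [358.4, 55.4], [298.1, 55.5]] hole heights abcd mm [54.9 55.5 54.4 54.9]
```

View pics/w9c.png

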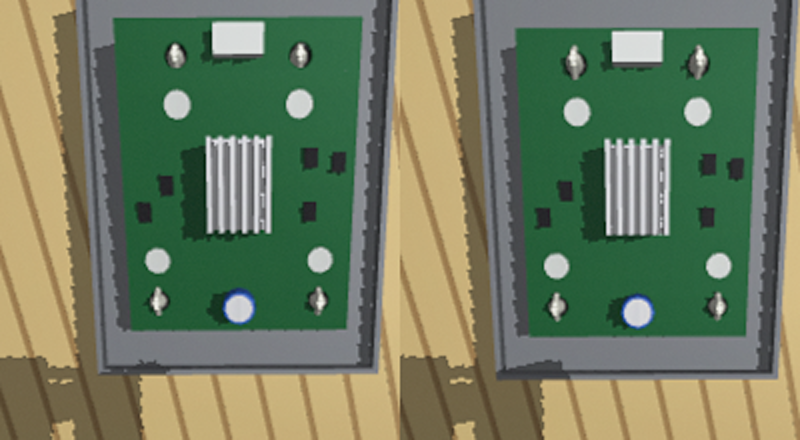

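Final comparison: all four posts show their barbs above the board. Hole heights fell 8.8/8.8/8.1/8.0 mm from the laid-on state and are level to within 1 mm. The gripper is clear, so I'm handing in.

```bash
python3 -c "
from bench import ctrl
print(ctrl.close_job())"
```

```text
the job is handed in; nothing more can be done
None
```

The board is back in the larger lamp, the right way round and pressed through on all four posts. I let go, backed the arm off and handed the job in at about 31 s of the 67 s.

**Last checks:** The closing wrist view shows the barbs of all four posts above the board. Measured hole heights fell 8.8, 8.8, 8.1 and 8.0 mm (a to d) from the laid-on state. They are now level within about 1 mm, which is about as fine as that measurement goes.

**Force:** The highest reading was 11.1 N vertical, while pressing at b. With the side load then present, the total was at most about 11.4 N. I only saw sampled readings, so a brief higher peak between them can't be ruled out.

**What did not show cleanly:** I saw the force drop of a click only at a and c. At b and d the force rose steadily to about 10 N with no drop that I caught, so I can't say when they went through. b was confirmed down by camera after its press, and d at the end.

**Bystanders:** I moved only the board and noticed no contact with anything else, but I did not measure the bystanders again at the end.

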